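# Stack a speaker capsule in the inspection stand and hold its mirror flap at the mark

### The job

Stack the speaker capsule in the four-post pocket of the inspection stand, in this order: the black magnet body, the orange spacer ring on it, then the aluminium cap disc, each let go lying flat and fully seated. Then take the sprung mirror flap behind the pocket by its blue grip, raise it until its yellow pointer lines up with the red mark on the arc, and finish while the gripper is still holding it steady there. Do not shift the red mark, the multimeter, the screwdriver or the jar.

Things in the scene. Friction and masses are not known exactly. Their poses are not given: they have to be found in the camera images.
- stand: Fixed inspection stand. Origin on the bench under the front (-x) face of its beige housing; x to the rear (away from the robot at yaw 0), y left, z up. Aluminium deck, 130 mm wide (y), 10 thick, from x = -140 to 0, carries the pocket; housing, 130 wide, 50 high, from x = 0 to 100, carries the flap. The flap's grip, shut, is 97 mm behind the pocket's centre.
- pocket (a point): Centre of the pocket's floor (blue disc on the deck, 10 mm above the bench; axes as the stand's). Round it four steel posts, 8 mm diameter, 42 high, tapered over the top 8, at the diagonals (x, y = +-21.9 mm): a 50 mm disc fits with 2 mm all round. Between posts, along the stand's y and x, are 35 mm gaps for the fingers. The stack is 34 mm high.
- magnet: Loose black magnet body, a plain disc of 50 mm diameter, 20 mm high, with a flat copper-coloured dot on top, about 140 g. Lies flat on the bench. Origin: centre of its underside.
- spacer: Loose orange plastic spacer ring, 50 mm outer and 28 mm inner diameter, 8 mm high, about 20 g. Lies flat on the bench. Origin: centre of its underside.
- cap: Loose aluminium cap disc, 50 mm diameter, 6 mm thick, with a small blue dot on top, about 35 g. Lies flat on the bench. Origin: centre of its underside.
- flap: Beige mirror flap, 88 mm deep, 112 wide, 8 thick, hinged at its rear edge along the stand's y, level when shut. Origin on the hinge axis, mid-width; its -x runs along the panel to the free front edge, z is its top's normal. Swings up and back, at most 1.3 rad. A spring pulls it shut with 3.5 N at the grip when shut, 8.5 N at 1 rad: let go, it falls shut.
- grip (a point): Centre of the flap's blue grip: round bar, 14 mm diameter, 30 mm long along the stand's y, 78 mm in front of the hinge axis, 28 mm above the panel's top face, on a black stem 12 mm wide (y), 8 thick at its middle. Pinched on its two flat ends from above it pivots between the pads as the flap rises, so the tool can stay vertical. Axes as the flap's.
- pointer (a point): Tip of the flap's yellow pointer, on the flap's right (-y) side, 85 mm from the hinge axis, in the plane of the flap, 70 mm to the right of the middle.
- mark (a point): The red mark clamped on the white arc at the right (-y) side of the stand; this point is where the pointer's tip must come. It lies 85 mm from the hinge axis on the pointer's path, at a flap angle between 0.5 and 0.9 rad that differs each time. The arc and mark reach up to 140 mm above the bench: carry parts over or round them. The mark slips if pushed.
- hinge (a point): Point on the flap's hinge axis, mid-width, 55 mm above the bench. Axes as the stand's.
- meter: Bystander: orange and black multimeter lying on its back, 85 x 165 x 47 mm. Origin: centre of its underside; long side along y.
- driver: Bystander: screwdriver with red handle lying along its x, about 200 mm long.
- jar: Bystander: small amber glass jar with brass lid, 56 mm diameter, 50 mm high. Origin: centre of its underside.
Things that resemble listed ones, but are neither listed nor needed, are in the scene too. Of the things that look like the cap, take the one that is farthest to the robot's right at the start.

How it is judged:
On the way, in this order (a step that is already met when the one before it is completed fails the run):
1. the magnet body stands in the pocket, let go (horizontal distance between magnet and pocket below 0.0045 m and z of magnet in the frame of pocket between -0.0025 and 0.0025 m and angle between magnet's own z axis and vertical below 0.08 rad and contact force between the fingers and magnet below 0.1 N and linear speed of magnet below 0.02 m/s), for 0.1 s.
2. the spacer ring lies on the magnet body, let go (horizontal distance between each of magnet, spacer and pocket below 0.0045 m and z of magnet in the frame of pocket between -0.0025 and 0.0025 m and angle between each of magnet, spacer's own z axis and vertical below 0.08 rad and z of spacer in the frame of pocket between 0.0175 and 0.0225 m and contact force between the fingers and spacer below 0.1 N and linear speed of spacer below 0.02 m/s), for 0.1 s.
3. the cap disc lies on the spacer, let go (horizontal distance between each of magnet, spacer, cap and pocket below 0.0045 m and z of magnet in the frame of pocket between -0.0025 and 0.0025 m and angle between each of magnet, spacer, cap's own z axis and vertical below 0.08 rad and z of spacer in the frame of pocket between 0.0175 and 0.0225 m and z of cap in the frame of pocket between 0.0255 and 0.0305 m and contact force between the fingers and cap below 0.1 N and linear speed of cap below 0.02 m/s), for 0.1 s.
4. the flap is raised until its pointer is at the mark (horizontal distance between each of magnet, spacer, cap and pocket below 0.0045 m and z of magnet in the frame of pocket between -0.0025 and 0.0025 m and angle between each of magnet, spacer, cap's own z axis and vertical below 0.08 rad and z of spacer in the frame of pocket between 0.0175 and 0.0225 m and z of cap in the frame of pocket between 0.0255 and 0.0305 m and distance between pointer and mark below 0.007 m and contact force between the fingers and flap above 1 N), for 0.1 s.
At the end, for the whole second after the job is handed in: Magnet, spacer, cap stacked in the pocket in order (4.5 mm of centre, 2.5 mm of height, 0.08 rad of flat), still and untouched; flap still, pointer within 7 mm of the mark, held only by the fingers (over 2 N, no loose thing touching it); mark shifted under 6 mm (all of step 3 and distance between pointer and mark below 0.007 m and angular speed of flap below 0.05 rad/s and contact force between the fingers and flap above 2 N and distance of mark from where it was at the start of the episode below 0.006 m and contact force between flap and magnet below 0.3 N and contact force between flap and spacer below 0.3 N and contact force between flap and cap below 0.3 N and contact force between flap and meter below 0.3 N and contact force between flap and driver below 0.3 N and contact force between flap and jar below 0.3 N and contact force between the fingers and magnet below 0.1 N and contact force between the fingers and spacer below 0.1 N and linear speed of each of magnet, spacer below 0.02 m/s); the arm keeps its last pose, push and grip.
It fails at once if the multimeter was shifted more than 15 mm (distance of meter from where it was at the start of the episode above 0.015 m).
It fails at once if the screwdriver was shifted more than 15 mm (distance of driver from where it was at the start of the episode above 0.015 m).
It fails at once if the jar was shifted more than 15 mm (distance of jar from where it was at the start of the episode above 0.015 m).
It fails at once if the red mark was shifted more than 6 mm (distance of mark from where it was at the start of the episode above 0.006 m).
It also fails if it takes over 72 s, if anything falls off the work surface, if the arm or the gripper's body presses on something with over 40 N, if the wrist force passes 120 N, or if a joint passes its speed limit or range.

### The arm

A 6-joint arm with a two-finger parallel gripper is mounted at the origin on the work surface. World frame = base frame: x ahead of the robot, y to its left, z up, the work surface at z = 0. Lengths are in m, angles in rad, forces in N, time in s.
With the tool pointing down it reaches from about 0.3 to 0.775 m from the base axis. Payload 14.6 kg.
Tool frame: the origin (TCP) lies at the very end of the fingers, on their centre line; the grasp point (between the pads) lies 19 mm behind it (robot.grip_depth is the z of the grasp point in the tool frame, in m); z points along the fingers, y is the line along which they close (so a half turn about z gives the same grasp; the last joint's range is limited). The gripper opens to 85 mm and grips with 20 to 120 N. Pads are 22 mm wide; open, the fingers measure 114 mm over their backs; the gripper's body (76 mm by 85 mm) begins 54 mm behind the grasp point. The pads swing forward as they close: fully open they stand 13 mm farther back than shut.
Start: joints at [-1.382, 0.3, 1.521, -0, 1.321, -0.067], TCP at [0.139, -0.532, 0.206] pointing down, gripper open.
Joint ranges: [-3.03, 3.03], [-0.79, 2.21], [0.23, 2.52], [-1.04, 4.18], [0, 3.07], [-2.55, 2.55]. Speed limits (rad/s): [2.22, 2.22, 2.57, 3.14, 3.14, 3.14].

### API

Orientations are given as a 3x3 rotation matrix whose columns are the frame's x, y, z axes.
In Python, from bench import robot gives the robot as it stands. The module is installed in compiled form; this text tells all that it offers.
- The arm moves only by the tool play_rows, never from a script. Its argument "plan" is a list of rows, each a list of 2 entries, a list of its own where there are three numbers: the shift along the world's x, y, z in cm, then the turn, a rotation vector about the world's x, y, z in rad. A call has exactly 10 rows; each row shifts and turns the commanded pose from where the row before left it; what a row does not reach is not made up. A row lasts 1/10 s, in which the tool goes at most 50 mm and 8.59 degrees, less where a joint would pass 70% of its speed; a pose out of reach is approached as far as the arm can. A call is refused whole if a number of a shift passes 5 or a number of a turn 0.15, either way. A call with a gripper value outside its range is refused whole. "fingers" is the opening, from 0 (shut) to 1 (fully open), set as the call begins (left out, the last holds). The fingers move at their own pace and stop on an object; the grip force is fixed at half the most. Time passes only in rows, so rows that do not move let the fingers close, or fill a call up. It gives the time, the measured TCP pose, the force, the opening and the grip force at its end, in the units of the state.
- robot.read_state(): the state, without advancing time (a new reading comes with each control period).
- robot.capture(name): name is "scene" or "top" or "wrist"; returns a dict with "color" (420x560x3 uint8, blue, green, red), "fx", "fy", "cx", "cy" (pixels), "view" (4x4, takes a point from world to camera coordinates). Camera axes: x right, y up, looking along -z (the intrinsics and any distortion apply to the point x, -y, -z); pixel columns grow to the right and rows downward; lengths in m; the calibration is good to about 2 mm. A picture is of the moment at which its call begins. There is no depth.
- robot.close_job(): hands the job in; it is judged then, once.
The state is a dict: "t": time; "joints": joint angles; "joint_velocities": joint speeds; "joint_torque": joint torques, N m; "position": TCP position; "tcp_rot": TCP orientation; "contact_force": force on the tool from outside, world axes, zero at the start; "moment": the same for the moment, N m; "gripper_width": opening from 0.0 (shut) to 1.0 (fully open); "finger_force": force on a finger pad.
Only numpy, scipy, OpenCV 4.12 (cv2) and the standard library are available. Lean on these libraries where they do the work, as an engineer would, in place of code of your own. Each camera call takes 0.05 s, during which the arm holds its last target. There are 200 camera calls.

## Working session

There is one attempt and no reset: what is moved stays moved. The work goes in short steps, Python scripts to look and compute and a tool call to move; the robot and the scene stay as the last step left them, time stands still between calls to the robot, and variables do not carry over. Pictures are saved under pics/ and viewed, at most 10 in all, crops included, and the job is handed in when it is done.

Besides the shell and the picture viewer there is one more tool, called after ">>>" by a JSON object that holds its "op" and its "data". play_rows: Moves the arm, as the interface text tells. Its arguments: {"type":"object","properties":{"plan":{"type":"array","items":{"type":"array"}},"fingers":{"type":"number"}},"required":["plan"]}

```bash
mkdir -p pics; cat > h.py <<'E'
import numpy as np, cv2
from bench import robot
def cap(n,f=None):
    c=robot.capture(n)
    if f: cv2.imwrite('pics/'+f,c['color'])
    return c
def ray(c,u,v):
    V=np.array(c['view']);R=V[:3,:3];o=-R.T@V[:3,3]
    d=R.T@np.array([(u-c['cx'])/c['fx'],-(v-c['cy'])/c['fy'],-1.]);return o,d/np.linalg.norm(d)
def onz(c,u,v,z):
    o,d=ray(c,u,v);return o+d*(z-o[2])/d[2]
def proj(c,p):
    V=np.array(c['view']);q=V[:3,:3]@np.array(p)+V[:3,3]
    return c['cx']+c['fx']*q[0]/-q[2], c['cy']-c['fy']*q[1]/-q[2]
E
python3 - <<'E'
from h import *
c=cap('top','top0.png');d=cap('scene','scene0.png')
for k in (c,d):
  print({x:k[x] for x in k if x not in('color',)})
print(robot.read_state(), robot.grip_depth)
E
```

```text
{'fx': 483.9606477310965, 'fy': 483.9606477310965, 'cx': 279.16277775325517, 'cy': 216.9397843584874, 'view': array([[-0.0205564 , -0.99977101,  0.00594608,  0.06065615],
       [ 0.99707559, -0.02006241,  0.07374115, -0.5795731 ],
       [-0.07360498,  0.00744454,  0.99725969, -1.16053582],
       [ 0.        ,  0.        ,  0.        ,  1.        ]])}
{'fx': 379.2162175207214, 'fy': 379.2162175207214, 'cx': 279.178158261198, 'cy': 211.33380962314502, 'view': array([[ 0.16900266,  0.98561328,  0.00213563, -0.14933561],
       [-0.62949112,  0.10627075,  0.76970609,  0.28399422],
       [ 0.75840559, -0.13142674,  0.63839484, -1.44097038],
       [ 0.        ,  0.        ,  0.        ,  1.        ]])}
{'t': 0.1, 'joints': array([-1.38157949e+00,  3.00416033e-01,  1.52154381e+00,  1.52108203e-05,
        1.32071767e+00, -6.65994632e-02]), 'joint_velocities': array([ 7.47750170e-04, -1.55574895e-03, -2.29433102e-03, -7.95002352e-04,
       -1.00871478e-05, -8.13499298e-04]), 'joint_torque': array([ 1.49075171e-03, -5.44375956e+01, -3.62371588e+01, -1.04851040e-04,
        3.03790948e-03, -9.75463763e-06]), 'position': array([ 0.13912347, -0.53185454,  0.20556731]), 'tcp_rot': array([[ 9.67458029e-01,  2.53031473e-01, -1.89576808e-04],
       [ 2.53031529e-01, -9.67457443e-01,  1.06827115e-03],
       [ 8.68987271e-05, -1.08147641e-03, -9.99999411e-01]]), 'contact_force': array([ 0.4996788 ,  0.17339885, -0.21368652]), 'moment': array([ 0.00921148,  0.00432236, -0.01565671]), 'finger_force': 0.0, 'gripper_width': 0.9979691983590991} -0.0187
```

View pics/top0.png

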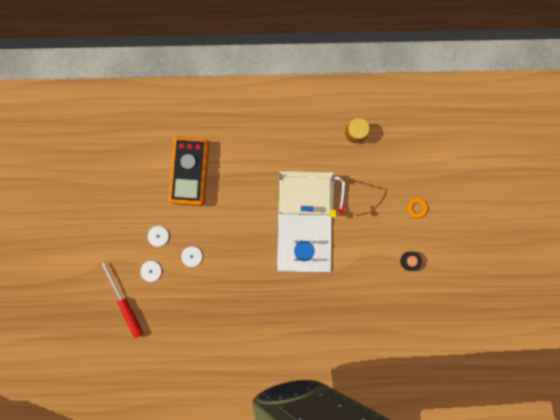

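View pics/scene0.png

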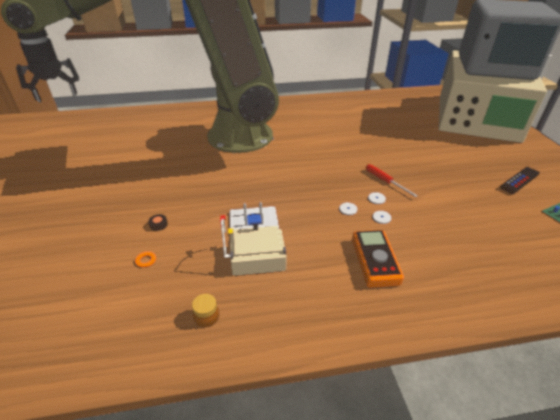

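The top view shows the stand near (305,222), pocket disc (304,250), magnet (411,261), spacer (417,208) and cap candidates at (191,257), (158,236), (151,271). The rightmost cap is (191,257). The scene view agrees.

```bash
cat >> h.py <<'E'
def blobs(c,lo,hi,amin=15,roi=None):
    m=cv2.inRange(cv2.cvtColor(c['color'],cv2.COLOR_BGR2HSV),np.array(lo),np.array(hi))
    if roi:
        k=np.zeros_like(m);k[roi[1]:roi[3],roi[0]:roi[2]]=255;m&=k
    n,l,s,ce=cv2.connectedComponentsWithStats(m)
    r=[]
    for i in range(1,n):
        if s[i,4]>=amin: r.append((s[i,4],*ce[i].round(1),s[i,:4].tolist()))
    return sorted(r,key=lambda x:-x[0])
E
python3 - <<'E'
from h import *
c=cap('top');d=cap('scene')
P=lambda n,l:print(n,[(int(a),float(x),float(y),b) for a,x,y,b in l])
P('orange top',blobs(c,(5,200,200),(18,255,255),roi=(380,180,450,290)))
P('black',blobs(c,(0,0,0),(179,255,60),roi=(390,240,440,280)))
P('white',blobs(c,(0,0,170),(179,60,255),roi=(120,210,230,290)))
P('stand',blobs(c,(0,0,170),(179,40,255),roi=(260,150,360,290)))
P('blue',blobs(c,(100,120,60),(125,255,255),roi=(260,150,360,290)))
P('red',blobs(c,(170,150,80),(179,255,255),5,roi=(320,160,360,230)))
P('yel',blobs(c,(22,150,150),(32,255,255),5,roi=(320,160,360,230)))
print('mag0',onz(c,411.5,261,.02),'sp',onz(c,417.5,208,.008),'cap',onz(c,191.5,256.7,.006),'pocket',onz(c,304,250.5,.01))
r=cv2.resize(c['color'][155:285,260:440],None,fx=4.4,fy=4.4,interpolation=cv2.INTER_CUBIC)
cv2.imwrite('pics/topcrop.png',r)
E
```

```text
orange top [(230, 416.7, 207.4, [407, 198, 20, 20])]
black [(138, 410.1, 260.8, [401, 253, 20, 17])]
white [(343, 150.4, 270.9, [140, 261, 21, 21]), (340, 191.2, 256.1, [181, 246, 21, 21]), (336, 157.5, 235.8, [148, 226, 20, 21])]
stand [(2593, 303.9, 241.4, [277, 213, 54, 59]), (52, 342.3, 191.4, [340, 181, 5, 25]), (17, 303.9, 206.2, [300, 205, 12, 7])]
blue [(294, 303.8, 250.4, [295, 242, 19, 18]), (39, 307.4, 208.3, [302, 207, 11, 4])]
red []
yel [(43, 332.6, 213.1, [330, 209, 6, 9])]
mag0 [ 0.4668798  -0.27072251  0.02      ] sp [ 0.59696745 -0.29427295  0.008     ] cap [0.48825199 0.26599815 0.006     ] pocket [ 0.49774995 -0.01045072  0.01      ]
```

View pics/topcrop.png

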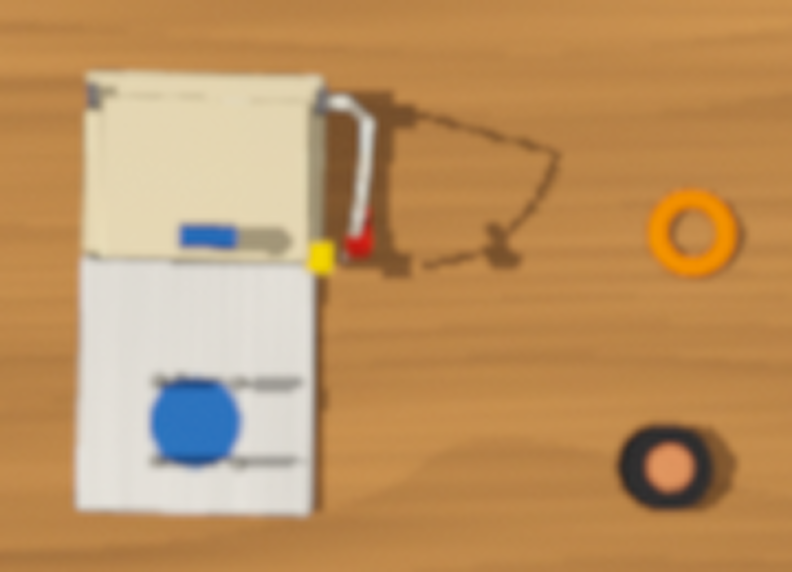

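>>> {"op": "play_rows", "data": {"plan": [[[3.6,2.9,0],[0,0,-0.05]],[[3.6,2.9,0],[0,0,-0.1]],[[3.6,2.9,0],[0,0,-0.1]],[[3.6,2.9,0],[0,0,0]],[[3.6,2.9,0],[0,0,0]],[[3.6,2.9,0],[0,0,0]],[[3.6,2.9,0],[0,0,0]],[[3.6,2.9,0],[0,0,0]],[[3.6,2.9,0],[0,0,0]],[[0,0,0],[0,0,0]]]}}

```text
t: 1.2
position: [0.4661, -0.2678, 0.2057]
tcp_rot: [[1.0, 0.01, 0.0], [0.01, -1.0, 0.001], [0.0, -0.001, -1.0]]
contact_force: [0.1, -1.2, -0.2]
gripper_width: 0.999
finger_force: 0.0
```

```bash
python3 - <<'E'
from h import *
c=cap('wrist','w1.png'); print(c['view'],c['fx'],c['cx'],c['cy']); s=robot.read_state();print(s['t'],s['position'],s['tcp_rot'])
print(proj(c,[.467,-.271,.02]))
E
```

```text
[[ 0.01037967 -0.99994354 -0.00227712 -0.27239947]
 [ 0.95079549  0.01057463 -0.30963867 -0.39951638]
 [ 0.30964527  0.00104887  0.95085157 -0.52444249]
 [ 0.          0.          0.          1.        ]] 297.6904032098085 275.99537034933775 207.97284482058578
1.25 [ 0.46442566 -0.26941198  0.20567883] [[ 9.99955733e-01  9.39634714e-03 -4.90793246e-04]
 [ 9.39655978e-03 -9.99955758e-01  4.32765482e-04]
 [-4.86705118e-04 -4.37358093e-04 -9.99999786e-01]]
(np.float64(278.7875589509418), np.float64(178.75112899667224))
```

View pics/w1.png

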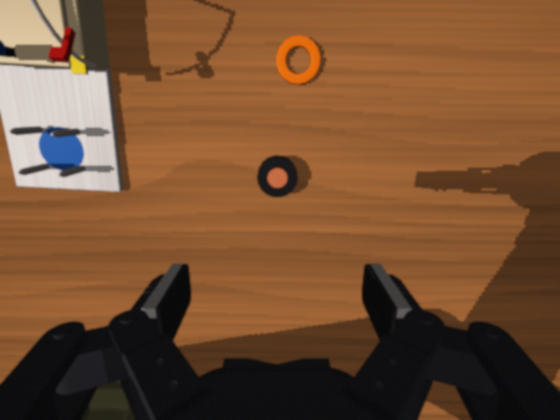

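The wrist view shows the magnet's copper dot at about (277,178), the spacer at (299,60) and the pocket disc at (61,148).

```bash
python3 - <<'E'
from h import *
c=cap('wrist')
def show(n,l,z):
    a,u,v,b=l[0]; print(n,int(a),float(u),float(v),b,onz(c,u,v,z)[:2].round(4))
show('dot',blobs(c,(0,60,140),(25,255,255),roi=(262,160,295,195)),.02)
show('spacer',blobs(c,(5,200,180),(18,255,255),roi=(260,20,340,100)),.006)
show('blue',blobs(c,(95,120,50),(125,255,255),roi=(10,110,100,185)),.01)
m=cv2.inRange(cv2.cvtColor(c['color'],cv2.COLOR_BGR2HSV),np.array((5,200,180)),np.array((18,255,255)));m[:20]=0;m[105:]=0;m[:,:260]=0;m[:,340:]=0
cn=max(cv2.findContours(m,0,1)[0],key=len);e=cv2.fitEllipse(cn);print('sp ell',e,onz(c,*e[0],.008))
print(robot.read_state()['position'])
E
```

```text
dot 300 275.6 176.2 [266, 167, 20, 19] [ 0.4684 -0.2688]
spacer 1110 295.8 57.0 [275, 33, 43, 49] [ 0.6009 -0.2901]
blue 1251 59.1 148.7 [38, 127, 43, 42] [ 0.4975 -0.0064]
sp ell ((295.8470458984375, 57.136451721191406), (42.68952560424805, 48.007205963134766), 6.430929183959961) [ 0.6004199  -0.29001526  0.008     ]
[ 0.46342605 -0.27049758  0.20573011]
```

```bash
cat >> h.py <<'E'
def look(specs,cam='wrist'):
    for _ in range(2):
        c=cap(cam)
    for n,lo,hi,roi,z in specs:
        l=blobs(c,lo,hi,roi=roi)
        if l: a,u,v,b=l[0]; print(n,int(a),float(u),float(v),b,onz(c,u,v,z)[:2].round(4))
        else: print(n,None)
    print(robot.read_state()['position'].round(4)); return c
E
python3 - <<'E'
from h import *
look([('dot',(0,60,140),(25,255,255),(258,155,299,199),.02),('sp',(5,200,180),(18,255,255),(250,20,340,100),.006),('blue',(95,120,50),(125,255,255),(10,110,100,185),.01)])
E
```

```text
dot 302 274.0 174.8 [264, 165, 21, 20] [ 0.4684 -0.2687]
sp 1110 293.8 55.2 [273, 31, 43, 49] [ 0.601  -0.2901]
blue 1237 57.4 148.0 [36, 126, 43, 42] [ 0.4976 -0.0065]
[ 0.4625 -0.2716  0.206 ]
```

>>> {"op": "play_rows", "data": {"plan": [[[0.5,0.2,-4.5],[0,0,0]],[[0,0,-4.5],[0,0,0]],[[0,0,-4.5],[0,0,0]],[[0,0,-4],[0,0,0]],[[0,0,-1],[0,0,0]],[[0,0,-1],[0,0,0]],[[0,0,-0.6],[0,0,0]],[[0,0,0],[0,0,0]],[[0,0,0],[0,0,0]],[[0,0,0],[0,0,0]]]}}

```text
t: 2.4
position: [0.4687, -0.2694, 0.0061]
tcp_rot: [[1.0, 0.006, 0.001], [0.006, -1.0, -0.001], [0.001, 0.001, -1.0]]
contact_force: [0.1, -0.4, -0.2]
gripper_width: 1.001
finger_force: 0.0
```

>>> {"op": "play_rows", "data": {"plan": [[[0,0,0],[0,0,0]],[[0,0,0],[0,0,0]],[[0,0,0],[0,0,0]],[[0,0,0],[0,0,0]],[[0,0,0],[0,0,0]],[[0,0,0],[0,0,0]],[[0,0,0],[0,0,0]],[[0,0,0],[0,0,0]],[[0,0,0],[0,0,0]],[[0,0,0],[0,0,0]]], "fingers": 0}}

```text
t: 3.4
position: [0.4681, -0.2691, 0.0051]
tcp_rot: [[1.0, 0.006, -0.0], [0.006, -1.0, 0.0], [-0.0, -0.0, -1.0]]
contact_force: [-0.9, -0.8, -0.9]
gripper_width: 0.0
finger_force: 0.0
```

```bash
python3 - <<'E'
from h import *
c=cap('wrist','w2.png');print(robot.read_state()['gripper_width'],proj(c,[.4677,-.2695,.02]))
print([(int(a),float(x),float(y),b) for a,x,y,b in blobs(c,(0,60,100),(25,255,255),60)][:6])
E
```

```text
-0.0015818666294948468 (np.float64(276.23855305854994), np.float64(256.77422697501487))
[(170970, 267.3, 165.1, [0, 0, 560, 420]), (626, 273.7, 247.6, [254, 236, 42, 25]), (340, 276.0, 348.7, [270, 332, 13, 32]), (154, 181.8, 350.5, [171, 341, 22, 20]), (143, 370.2, 350.4, [360, 341, 22, 20])]
```

View pics/w2.png

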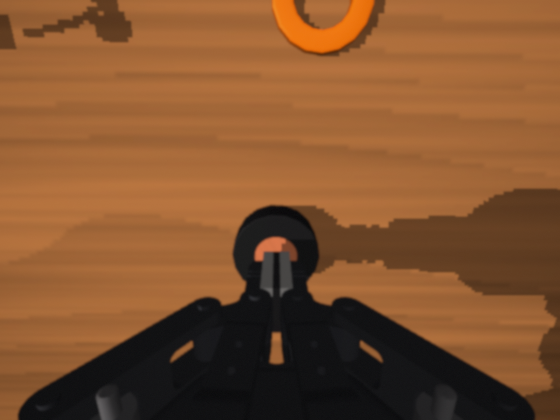

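```bash
python3 - <<'E'
from h import *
c=cap('wrist');p=robot.read_state()['position'];print(p,'cam',ray(c,0,0)[0])
for z in (.005,.02,.03): print(z,proj(c,[p[0],p[1],z]))
print('topcentre',onz(c,276,247,.02),'edges',onz(c,233,250,.02),onz(c,318,250,.02),onz(c,276,206,.02))
t=cap('top');r=cv2.resize(t['color'][220:300,360:460],None,fx=6,fy=6);cv2.imwrite('pics/t2.png',r)
u=blobs(t,(0,100,120),(15,190,255),8,roi=(390,240,440,285));print(u)
E
```

```text
[ 0.46815936 -0.26911843  0.00508532] cam [ 0.54721124 -0.26914274  0.17367382]
0.005 (np.float64(275.646462940251), np.float64(244.8562566857926))
0.02 (np.float64(275.57698127958446), np.float64(256.0484255496142))
0.03 (np.float64(275.5238254195985), np.float64(264.61081964550357))
topcentre [ 0.47385812 -0.26932824  0.02      ] edges [ 0.47182386 -0.24486158  0.02      ] [ 0.47213703 -0.29323554  0.02      ] [ 0.49826192 -0.26918853  0.02      ]
[(np.int32(73), np.float64(406.1), np.float64(256.9), [396, 240, 28, 32])]
```

```bash
python3 - <<'E'
from h import *
d=cap('scene');p=robot.read_state()['position']
u,v=proj(d,p);print(u,v,proj(d,[p[0],p[1],.02]))
a=cv2.resize(d['color'][int(v)-45:int(v)+30,int(u)-50:int(u)+50],None,fx=8,fy=8,interpolation=cv2.INTER_CUBIC)
cv2.imwrite('pics/s2.png',a)
E
```

```text
157.72288721851316 224.14983978900148 (np.float64(156.62021873078714), np.float64(220.07262363306108))
```

View pics/s2.png

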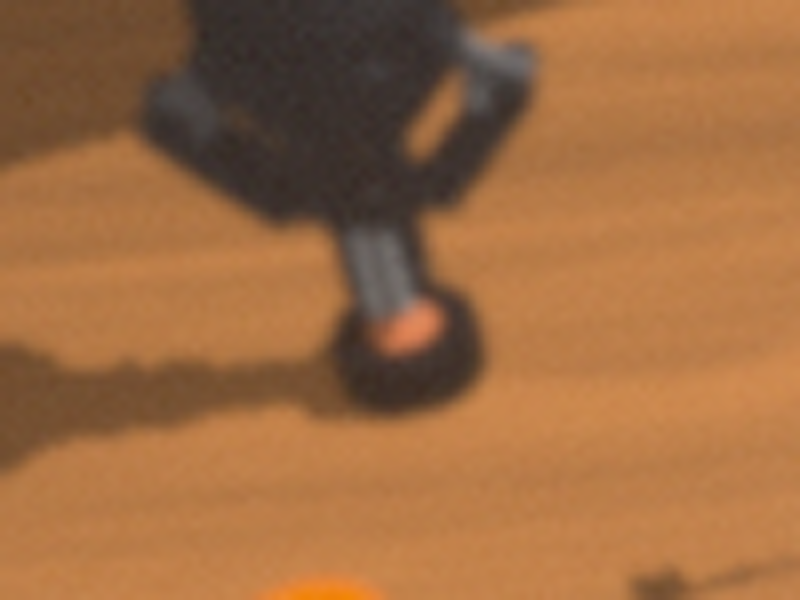

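The scene crop shows the shut fingertips just above the magnet's top. They sit higher than the reported TCP suggests, so I'll reopen and feel further down.

>>> {"op": "play_rows", "data": {"plan": [[[0,0,0],[0,0,0]],[[0,0,0],[0,0,0]],[[0,0,0],[0,0,0]],[[0,0,0],[0,0,0]],[[0.4,0,0],[0,0,0]],[[0,0,-0.3],[0,0,0]],[[0,0,-0.3],[0,0,0]],[[0,0,-0.3],[0,0,0]],[[0,0,-0.3],[0,0,0]],[[0,0,0],[0,0,0]]], "fingers": 0.75}}

```text
t: 4.6
position: [0.4719, -0.2689, -0.0075]
tcp_rot: [[1.0, 0.006, -0.001], [0.006, -1.0, 0.001], [-0.001, -0.001, -1.0]]
contact_force: [-0.2, -0.5, 0.2]
gripper_width: 0.749
finger_force: 0.0
```

>>> {"op": "play_rows", "data": {"plan": [[[0,0,-0.2],[0,0,0]],[[0,0,-0.2],[0,0,0]],[[0,0,0],[0,0,0]],[[0,0,0],[0,0,0]],[[0,0,0],[0,0,0]],[[0,0,0],[0,0,0]],[[0,0,0],[0,0,0]],[[0,0,0],[0,0,0]],[[0,0,0],[0,0,0]],[[0,0,0],[0,0,0]]], "fingers": 0}}

```text
t: 5.6
position: [0.4769, -0.273, -0.0044]
tcp_rot: [[1.0, 0.005, 0.012], [0.005, -1.0, -0.009], [0.012, 0.009, -1.0]]
contact_force: [-2.5, -7.6, 53.9]
gripper_width: 0.309
finger_force: 66.3
```

```bash
python3 - <<'E'
from h import *
c=cap('wrist','w3.png');p=robot.read_state()['position'];print(p)
print([(int(a),float(x),float(y),b) for a,x,y,b in blobs(c,(0,100,120),(12,200,255),60,roi=(230,190,320,300))])
E
```

```text
[ 0.47692293 -0.27302672 -0.00440958]
[(831, 263.5, 279.5, [251, 259, 27, 40])]
```

View pics/w3.png

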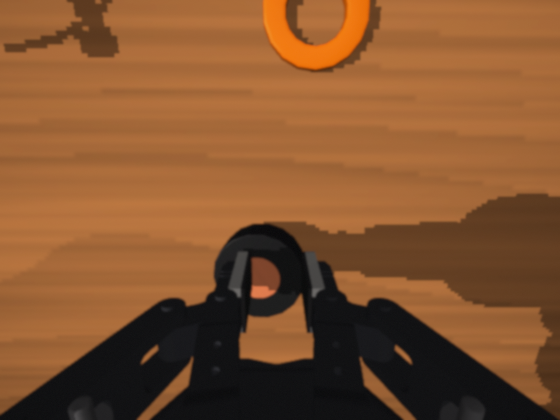

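The wrist view shows the left finger on the magnet's top and the disc slightly tilted, so the tips are still too high. I'll open, raise and re-measure.

>>> {"op": "play_rows", "data": {"plan": [[[0,0,0.5],[0,0,0]],[[0,0,0.5],[0,0,0]],[[0,0,0],[0,0,0]],[[0,0,0],[0,0,0]],[[0,0,2],[0,0,0]],[[0,0,2],[0,0,0]],[[0,0,2],[0,0,0]],[[0,0,0],[0,0,0]],[[0,0,0],[0,0,0]],[[0,0,0],[0,0,0]]], "fingers": 1}}

```text
t: 6.65
position: [0.4716, -0.2687, 0.0578]
tcp_rot: [[1.0, 0.006, -0.002], [0.006, -1.0, 0.001], [-0.002, -0.001, -1.0]]
contact_force: [0.4, -0.9, -0.1]
gripper_width: 1.001
finger_force: 0.0
```

```bash
python3 - <<'E'
from h import *
c=cap('wrist');cap('wrist');c=cap('wrist','w4.png');s=robot.read_state();p=s['position'];print(p,s['contact_force'])
m=cv2.inRange(c['color'],(0,0,0),(75,75,75))
print([(int(a),float(x),float(y),b) for a,x,y,b in blobs(c,(0,100,120),(12,205,255),60,roi=(200,150,350,300))])
t=cap('top');print([(int(a),float(x),float(y),b,onz(t,x,y,.02)) for a,x,y,b in blobs(t,(0,100,120),(14,205,255),8,roi=(400,245,424,275))])
E
```

```text
[ 0.47183162 -0.2688824   0.05822299] [-0.22114035  0.38601961  0.17302319]
[(795, 268.3, 226.9, [252, 212, 33, 31])]
[]
```

View pics/w4.png

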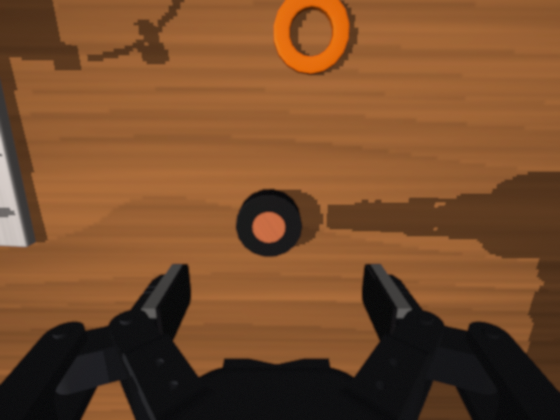

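Magnet is flat again, dot at (268,227). Inner pad edges are at columns 189 and 363, row 265. Their known 85 mm separation gives the tip depth.

```bash
python3 - <<'E'
from h import *
c=cap('wrist');s=robot.read_state();p=s['position'];V=np.array(c['view']);R=V[:3,:3];o=-R.T@V[:3,3]
for row in (263,266,270):
  dep=c['fx']*.085/174
  q=np.array([(276-c['cx'])/c['fx']*dep,-(row-c['cy'])/c['fy']*dep,-dep]);w=R.T@q+o
  print(row,w,w-p)
print('dot',onz(c,268.3,226.9,.02),p,s['t'])
for dz in (.03,.02,.015,.01,0):print(dz,proj(c,p+[.011,0,dz]),proj(c,p+[0,0,dz]))
E
```

```text
263 [ 0.48038045 -0.26920457  0.09702965] [ 0.00843531 -0.00020891  0.0385005 ]
266 [ 0.4789875  -0.26921352  0.09748499] [ 0.00704235 -0.00021786  0.03895584]
270 [ 0.47713023 -0.26922546  0.09809212] [ 0.00518508 -0.0002298   0.03956297]
dot [ 0.46857294 -0.26335524  0.02      ] [ 0.47194515 -0.26899566  0.05852915] 6.9
0.03 (np.float64(275.65719893111924), np.float64(250.4722352756926)) (np.float64(275.5446766495922), np.float64(269.47760234086763))
0.02 (np.float64(275.7169638961844), np.float64(242.2798142948202)) (np.float64(275.60966568604215), np.float64(260.3635688837824))
0.015 (np.float64(275.74429462483505), np.float64(238.53339137671264)) (np.float64(275.63944106354614), np.float64(256.1878832359862))
0.01 (np.float64(275.77011251407254), np.float64(234.9943444243672)) (np.float64(275.66760044776504), np.float64(252.23882376502746))
0 (np.float64(275.8176858630675), np.float64(228.47311744779546)) (np.float64(275.7195703737023), np.float64(244.95058455380033))
```

>>> {"op": "play_rows", "data": {"plan": [[[0,0.5,-1],[0,0,0]],[[0,0,-1],[0,0,0]],[[0,0,-1.5],[0,0,0]],[[0,0,-1.5],[0,0,0]],[[0,0,-1.5],[0,0,0]],[[0,0,-0.5],[0,0,0]],[[0,0,-0.3],[0,0,0]],[[0,0,-0.3],[0,0,0]],[[0,0,0],[0,0,0]],[[0,0,0],[0,0,0]]], "fingers": 0.75}}

```text
t: 7.9
position: [0.4724, -0.2642, -0.0165]
tcp_rot: [[1.0, 0.006, 0.001], [0.006, -1.0, -0.0], [0.001, 0.0, -1.0]]
contact_force: [0.4, 0.7, 0.4]
gripper_width: 0.748
finger_force: 0.0
```

>>> {"op": "play_rows", "data": {"plan": [[[0,0,-0.2],[0,0,0]],[[0,0,-0.2],[0,0,0]],[[0,0,-0.1],[0,0,0]],[[0,0,-0.1],[0,0,0]],[[0,0,-0.1],[0,0,0]],[[0,0,-0.1],[0,0,0]],[[0,0,0],[0,0,0]],[[0,0,0],[0,0,0]],[[0,0,0],[0,0,0]],[[0,0,0],[0,0,0]]]}}

```text
t: 8.9
position: [0.4722, -0.2641, -0.0249]
tcp_rot: [[1.0, 0.006, 0.0], [0.006, -1.0, -0.0], [0.0, 0.0, -1.0]]
contact_force: [0.1, -0.2, 0.6]
gripper_width: 0.753
finger_force: 0.0
```

>>> {"op": "play_rows", "data": {"plan": [[[0,0,0],[0,0,0]],[[0,0,0],[0,0,0]],[[0,0,0],[0,0,0]],[[0,0,0],[0,0,0]],[[0,0,0],[0,0,0]],[[0,0,0],[0,0,0]],[[0,0,0],[0,0,0]],[[0,0,0],[0,0,0]],[[0,0,0],[0,0,0]],[[0,0,0],[0,0,0]]], "fingers": 0}}

```text
t: 9.9
position: [0.4724, -0.2642, -0.0244]
tcp_rot: [[1.0, 0.006, 0.001], [0.006, -1.0, -0.0], [0.001, 0.0, -1.0]]
contact_force: [-1.3, 1.2, 5.8]
gripper_width: 0.567
finger_force: 61.6
```

```bash
python3 - <<'E'
from h import *
c=cap('wrist','w5.png');s=robot.read_state();p=s['position'];print(p,s['gripper_width'],s['contact_force'])
for a,x,y,b in blobs(c,(0,100,100),(12,215,255),60,roi=(220,190,330,320)): print(int(a),float(x),float(y),b,onz(c,x,y,.02))
E
```

```text
[ 0.47235954 -0.26425183 -0.02445215] 0.56350778897577 [-1.44992378 -0.42719016  5.11599749]
1690 276.0 291.9 [252, 271, 49, 44] [ 0.46832374 -0.26456227  0.02      ]
```

>>> {"op": "play_rows", "data": {"plan": [[[0,0,1],[0,0,0]],[[0,0,4],[0,0,0]],[[0,0,4.5],[0,0,0]],[[-0.6,4,1],[0,0,0]],[[-0.6,4.4,0],[0,0,0]],[[-0.7,4.4,0],[0,0,0]],[[-0.7,4.4,0],[0,0,0]],[[-0.8,4.2,0],[0,0,0]],[[-0.8,4,0],[0,0,0]],[[0,0,0],[0,0,0]]]}}

```text
t: 10.95
position: [0.4291, -0.0068, 0.0806]
tcp_rot: [[1.0, 0.01, -0.0], [0.01, -1.0, 0.0], [-0.0, -0.0, -1.0]]
contact_force: [0.3, -0.9, -0.4]
gripper_width: 0.564
finger_force: 62.6
```

```bash
python3 - <<'E'
from h import *
for i in range(4): c=cap('wrist',None if i<3 else 'w6.png')
s=robot.read_state();p=s['position'];print(p,s['gripper_width'],s['contact_force'],s['t'])
for a,x,y,b in blobs(c,(0,100,100),(12,215,255),60,roi=(220,190,330,320))[:1]: print('dot',int(a),float(x),float(y),b)
for a,x,y,b in blobs(c,(95,120,50),(125,255,255),60)[:4]: print('blue',int(a),float(x),float(y),b,onz(c,x,y,.01))
for a,x,y,b in blobs(c,(20,150,120),(34,255,255),20)[:3]: print('yel',int(a),float(x),float(y),b)
E
```

```text
[ 0.43040512 -0.01070762  0.08036441] 0.5658677045712995 [-0.15033011 -0.06070656 -1.63371611] 11.15
dot 1648 276.0 291.8 [252, 271, 49, 43]
blue 3598 273.4 124.0 [241, 90, 66, 69] [ 0.4998939  -0.00802126  0.01      ]
```

View pics/w6.png

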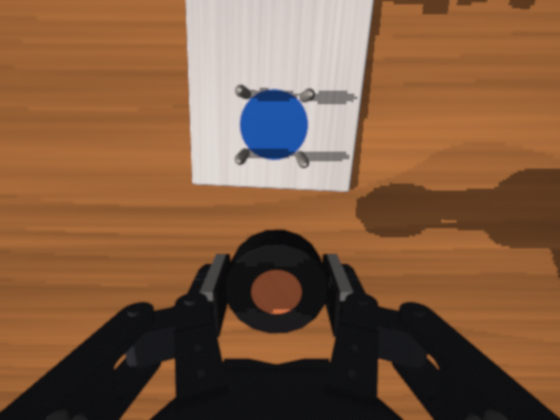

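Pocket disc is at (273,124) with its four posts around it, and the magnet is held flat with its dot at (276,292). I'll lower and measure again to check for camera bias.

>>> {"op": "play_rows", "data": {"plan": [[[0,0,-1.5],[0,0,0]],[[0,0,-2],[0,0,0]],[[0,0,-1.5],[0,0,0]],[[0,0,0],[0,0,0]],[[0,0,0],[0,0,0]],[[0,0,0],[0,0,0]],[[0,0,0],[0,0,0]],[[0,0,0],[0,0,0]],[[0,0,0],[0,0,0]],[[0,0,0],[0,0,0]]]}}

```text
t: 12.15
position: [0.4302, -0.0101, 0.0302]
tcp_rot: [[1.0, 0.006, 0.0], [0.006, -1.0, -0.0], [0.0, 0.0, -1.0]]
contact_force: [0.2, 0.7, -1.8]
gripper_width: 0.562
finger_force: 62.6
```

```bash
python3 - <<'E'
from h import *
c=cap('wrist','w7.png')
s=robot.read_state();p=s['position'];print(p,s['tcp_rot'][:,1])
a,x,y,b=blobs(c,(95,120,50),(125,255,255),60)[0]; print('blue',int(a),float(x),float(y),b,onz(c,x,y,.01), 'wid',onz(c,b[0],y,.01)[1]-onz(c,b[0]+b[2],y,.01)[1])
a,x,y,b=blobs(c,(0,100,100),(12,215,255),60,roi=(220,190,330,320))[0];print('dot',float(x),float(y),onz(c,x,y,p[2]+.0445)-p)
# yaw from deck front edge
h=cv2.cvtColor(c['color'],cv2.COLOR_BGR2HSV);m=cv2.inRange(h,(0,0,90),(179,60,255));m=cv2.morphologyEx(m,cv2.MORPH_CLOSE,np.ones((15,15)))
k=cv2.connectedComponentsWithStats(m);i=1+np.argmax(k[2][1:,4]);print(k[2][i])
L=(k[1]==i);x0,y0,w,hh=k[2][i][:4]
pts=[(u,np.where(L[:,u])[0].max()) for u in range(x0+35,x0+w-35,3)]
P=np.array([onz(c,u,v,.01)[:2] for u,v in pts]);f=np.polyfit(P[:,1],P[:,0],1);print('front edge dx/dy',f,'x at pocket',np.polyval(f,-.008),np.abs(np.polyval(f,P[:,1])-P[:,0]).max())
for sd in ('min','max'):
  q=np.array([onz(c,getattr(np.where(L[v])[0],sd)(),v,.01)[:2] for v in range(y0+5,y0+hh-25,3)]);g=np.polyfit(q[:,0],q[:,1],1);print(sd,'dy/dx',g,np.polyval(g,.5),np.abs(np.polyval(g,q[:,0])-q[:,1]).max())
E
```

```text
[ 0.43019647 -0.01008624  0.03018838] [ 5.86330164e-03 -9.99982810e-01  2.49305933e-05]
blue 5811 273.2 126.8 [231, 84, 85, 87] [ 0.50004868 -0.00816815  0.01      ] wid 0.05208203102729204
dot 276.1 291.8 [-0.00394905 -0.00037085  0.0445    ]
[  160     0   239   211 38652]
front edge dx/dy [0.04345335 0.44993338] x at pocket 0.44958574821929836 0.0003690694316565435
min dy/dx [-0.04418106  0.07834387] 0.056253345963800064 0.0003233421079176374
max dy/dx [-0.04488031 -0.05026178] -0.07270193604388604 0.0003305008738044707
```

>>> {"op": "play_rows", "data": {"plan": [[[0,0,1.5],[0,0,0]],[[2,0.1,0],[0,0,-0.025]],[[3.4,0.1,0],[0,0,-0.025]],[[2,0,0],[0,0,0]],[[0,0,0],[0,0,0]],[[0,0,0],[0,0,0]],[[0,0,0],[0,0,0]],[[0,0,-1],[0,0,0]],[[0,0,-0.5],[0,0,0]],[[0,0,0],[0,0,0]]]}}

```text
t: 13.2
position: [0.5034, -0.008, 0.029]
tcp_rot: [[0.999, -0.044, -0.002], [-0.044, -0.999, 0.0], [-0.002, -0.0, -1.0]]
contact_force: [0.1, -0.3, -1.8]
gripper_width: 0.563
finger_force: 62.6
```

```bash
python3 - <<'E'
from h import *
c=cap('wrist','w8.png')
s=robot.read_state();p=s['position'];print(p,s['tcp_rot'][:,1],s['contact_force'])
a,x,y,b=blobs(c,(0,100,100),(12,215,255),60,roi=(220,190,330,320))[0];print('dot',float(x),float(y),onz(c,x,y,p[2]+.0445))
E
```

```text
[ 0.50369632 -0.00806851  0.02954271] [-4.42171139e-02 -9.99021943e-01 -6.46311615e-05] [ 2.70030954e-01 -5.64995567e-04 -1.22427922e+00]
dot 276.0 292.2 [ 0.49960691 -0.008227    0.07404271]
```

View pics/w8.png

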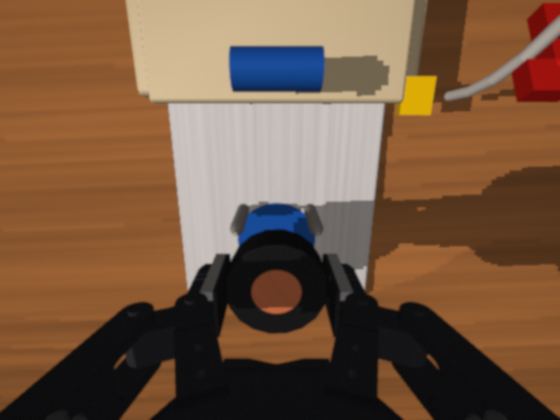

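The view shows the magnet centred between the rear posts, (240,220) and (313,220). I'll lower it in.

>>> {"op": "play_rows", "data": {"plan": [[[0.05,0,-0.5],[0,0,0]],[[0,0,-0.5],[0,0,0]],[[0,0,-0.5],[0,0,0]],[[0,0,-0.5],[0,0,0]],[[0,0,-0.5],[0,0,0]],[[0,0,-0.5],[0,0,0]],[[0,0,-0.5],[0,0,0]],[[0,0,-0.5],[0,0,0]],[[0,0,-0.2],[0,0,0]],[[0,0,0],[0,0,0]]]}}

```text
t: 14.25
position: [0.5045, -0.0081, -0.0122]
tcp_rot: [[0.999, -0.044, -0.001], [-0.044, -0.999, 0.0], [-0.001, -0.0, -1.0]]
contact_force: [0.4, -0.0, -1.6]
gripper_width: 0.561
finger_force: 62.6
```

>>> {"op": "play_rows", "data": {"plan": [[[0,0,-0.1],[0,0,0]],[[0,0,-0.1],[0,0,0]],[[0,0,-0.1],[0,0,0]],[[0,0,0],[0,0,0]],[[0,0,0],[0,0,0]],[[0,0,0],[0,0,0]],[[0,0,0],[0,0,0]],[[0,0,0],[0,0,0]],[[0,0,0],[0,0,0]],[[0,0,0],[0,0,0]]]}}

```text
t: 15.25
position: [0.5048, -0.0081, -0.0145]
tcp_rot: [[0.999, -0.044, 0.0], [-0.044, -0.999, -0.0], [0.0, 0.0, -1.0]]
contact_force: [-2.7, -0.4, 5.8]
gripper_width: 0.562
finger_force: 63.5
```

>>> {"op": "play_rows", "data": {"plan": [[[0,0,0],[0,0,0]],[[0,0,0],[0,0,0]],[[0,0,0],[0,0,0]],[[0,0,0],[0,0,0]],[[0,0,1],[0,0,0]],[[0,0,3],[0,0,0]],[[-1,0,4],[0,0,0]],[[-3,0,3],[0,0,0]],[[-3,0,0],[0,0,0]],[[0,0,0],[0,0,0]]], "fingers": 0.75}}

```text
t: 16.25
position: [0.4326, -0.008, 0.0963]
tcp_rot: [[0.999, -0.044, 0.001], [-0.044, -0.999, -0.0], [0.001, 0.0, -1.0]]
contact_force: [0.1, -1.1, 0.1]
gripper_width: 0.749
finger_force: 0.0
```

```bash
python3 - <<'E'
from h import *
for i in range(3): c=cap('wrist')
s=robot.read_state();p=s['position'];print(p,s['contact_force'],s['t'])
for a,x,y,b in blobs(c,(0,80,100),(14,225,255),60,roi=(225,70,330,190))[:2]:print('dot',int(a),float(x),float(y),b,onz(c,x,y,.03))
m=cv2.inRange(c['color'],(0,0,0),(60,60,60));m[200:]=0;m[:,:220]=0;m[:,330:]=0
k=cv2.connectedComponentsWithStats(m);print(k[2][1:][k[2][1:,4]>200])
E
```

```text
[ 0.43524612 -0.00816645  0.09567103] [-0.34951013  0.18004125 -0.24283126] 16.4
dot 880 271.9 128.4 [256, 112, 33, 34] [ 0.50151803 -0.00813459  0.03      ]
dot 105 277.0 189.0 [225, 189, 105, 1] [ 0.45378477 -0.00995796  0.03      ]
[[ 222    0  108    3  273]
 [ 241   96   63   64 2322]]
```

>>> {"op": "play_rows", "data": {"plan": [[[0,-4.5,0],[0,0,0]],[[0,-4.5,0],[0,0,0]],[[0,-4.5,0],[0,0,0]],[[2,-4.4,0],[0,0,0]],[[2,-4.4,0],[0,0,0]],[[2,-4.4,-1],[0,0,0]],[[3.5,-1.5,-2],[0,0,0]],[[0,0,0],[0,0,0]],[[0,0,0],[0,0,0]],[[0,0,0],[0,0,0]]]}}

```text
t: 17.4
position: [0.5296, -0.2898, 0.0656]
tcp_rot: [[0.999, -0.044, 0.0], [-0.044, -0.999, -0.0], [0.0, 0.0, -1.0]]
contact_force: [-0.4, -0.6, -0.0]
gripper_width: 0.751
finger_force: 0.0
```

```bash
cat >> h.py <<'E'
def ring(c,z,lo=(5,200,130),hi=(18,255,255),roi=None):
    m=cv2.inRange(cv2.cvtColor(c['color'],cv2.COLOR_BGR2HSV),np.array(lo),np.array(hi))
    if roi: k=np.zeros_like(m);k[roi[1]:roi[3],roi[0]:roi[2]]=255;m&=k
    cn=max(cv2.findContours(m,cv2.RETR_EXTERNAL,cv2.CHAIN_APPROX_NONE)[0],key=len)
    P=np.array([onz(c,u,v,z)[:2] for u,v in cn[:,0]]).astype(np.float32)
    (x,y),r=cv2.minEnclosingCircle(P);print('ring',cv2.boundingRect(cn),x,y,r)
E
python3 - <<'E'
from h import *
for i in range(3): c=cap('wrist')
s=robot.read_state();print(s['position'],s['t']);ring(c,.008)
E
```

```text
[ 0.52975713 -0.28989562  0.06636325] 17.55
ring (240, 88, 67, 70) 0.5997521281242371 -0.29103636741638184 0.025018537417054176
```

>>> {"op": "play_rows", "data": {"plan": [[[2.5,-0.1,-1.5],[0,0,0]],[[2.5,0,-1.5],[0,0,0]],[[2.3,0,-1.5],[0,0,0]],[[0,0,-1.5],[0,0,0]],[[0,0,-1.5],[0,0,0]],[[0,0,-1],[0,0,0]],[[0,0,-0.3],[0,0,0]],[[0,0,-0.2],[0,0,0]],[[0,0,0],[0,0,0]],[[0,0,0],[0,0,0]]]}}

```text
t: 18.55
position: [0.6029, -0.2913, -0.0242]
tcp_rot: [[0.999, -0.044, 0.001], [-0.044, -0.999, -0.001], [0.001, 0.0, -1.0]]
contact_force: [0.6, -0.8, 0.7]
gripper_width: 0.75
finger_force: 0.0
```

>>> {"op": "play_rows", "data": {"plan": [[[0,0,0],[0,0,0]],[[0,0,0],[0,0,0]],[[0,0,0],[0,0,0]],[[0,0,0],[0,0,0]],[[0,0,0],[0,0,0]],[[0,0,0],[0,0,0]],[[0,0,0],[0,0,0]],[[0,0,0],[0,0,0]],[[0,0,0],[0,0,0]],[[0,0,0],[0,0,0]]], "fingers": 0}}

```text
t: 19.55
position: [0.6031, -0.2914, -0.0238]
tcp_rot: [[0.999, -0.044, 0.001], [-0.044, -0.999, -0.001], [0.001, 0.001, -1.0]]
contact_force: [-1.0, 0.8, 5.9]
gripper_width: 0.538
finger_force: 60.9
```

>>> {"op": "play_rows", "data": {"plan": [[[0,0,0.5],[0,0,0]],[[0,0,2.5],[0,0,0]],[[0,0,4],[0,0,0]],[[-2,0,4],[0,0,0]],[[-4,1.5,1.5],[0,0,0]],[[-3.5,3,0],[0,0,0]],[[-3,3.5,0],[0,0,0]],[[-3,3.5,0],[0,0,0]],[[-1.5,4,0],[0,0,0]],[[0,0,0],[0,0,0]]]}}

```text
t: 20.55
position: [0.431, -0.1331, 0.1006]
tcp_rot: [[0.999, -0.042, -0.0], [-0.042, -0.999, 0.001], [-0.0, -0.0, -1.0]]
contact_force: [-0.8, 0.2, -0.2]
gripper_width: 0.542
finger_force: 61.5
```

```bash
python3 - <<'E'
from h import *
for i in range(3): c=cap('wrist')
cv2.imwrite('pics/w9.png',c['color'])
s=robot.read_state();p=s['position'];print(p,s['t'],s['gripper_width'])
ring(c,p[2]+.0325,roi=(200,180,350,340))
m=cv2.inRange(cv2.cvtColor(c['color'],cv2.COLOR_BGR2HSV),(5,180,80),(18,255,255))
for v in range(225,345,6):
  r=np.where(m[v,200:350])[0]
  if len(r): print(v,200+r.min(),200+r.max(),len(r),end=' | ')
E
```

```text
[ 0.4332011  -0.1364537   0.10065451] 20.7 0.5375972134560345
ring (233, 232, 87, 85) 0.43088409304618835 -0.13559319078922272 0.02559361234307289
231 259 292 34 | 237 248 304 57 | 243 240 311 72 | 249 236 316 81 | 255 232 319 64 | 261 232 320 48 | 267 231 321 42 | 273 232 320 38 | 279 232 320 42 | 285 232 320 50 | 291 232 320 70 | 297 236 316 81 | 303 241 311 71 | 309 248 303 56 | 315 262 290 29 |
```

>>> {"op": "play_rows", "data": {"plan": [[[0,4.3,0],[0,0,0]],[[0,4.3,0],[0,0,0]],[[0,4.25,0],[0,0,0]],[[2.5,0,-1.5],[0,0,0]],[[2.5,0,-1.5],[0,0,0]],[[2,0,-1.5],[0,0,0]],[[0,0,-1.5],[0,0,0]],[[0,0,0],[0,0,0]],[[0,0,0],[0,0,0]],[[0,0,0],[0,0,0]]]}}

```text
t: 21.7
position: [0.5031, -0.008, 0.0409]
tcp_rot: [[0.999, -0.045, 0.001], [-0.045, -0.999, -0.0], [0.001, 0.0, -1.0]]
contact_force: [-0.0, 0.4, -0.5]
gripper_width: 0.542
finger_force: 61.5
```

Now down to about 0.008.

>>> {"op": "play_rows", "data": {"plan": [[[0,0,-0.6],[0,0,0]],[[0,0,-0.6],[0,0,0]],[[0,0,-0.6],[0,0,0]],[[0,0,-0.5],[0,0,0]],[[0,0,-0.5],[0,0,0]],[[0,0,-0.4],[0,0,0]],[[0,0,-0.2],[0,0,0]],[[0,0,0],[0,0,0]],[[0,0,0],[0,0,0]],[[0,0,0],[0,0,0]]]}}

```text
t: 22.7
position: [0.5027, -0.0076, 0.0062]
tcp_rot: [[0.999, -0.044, 0.0], [-0.044, -0.999, 0.0], [0.0, -0.0, -1.0]]
contact_force: [-0.8, -0.9, 2.7]
gripper_width: 0.537
finger_force: 61.8
```

>>> {"op": "play_rows", "data": {"plan": [[[0,0,0],[0,0,0]],[[0,0,0],[0,0,0]],[[0,0,0],[0,0,0]],[[0,0,0],[0,0,0]],[[0,0,1],[0,0,0]],[[0,0,2],[0,0,0]],[[-1,0,3.5],[0,0,0]],[[-3,0,3],[0,0,0]],[[-3,0,0],[0,0,0]],[[0,0,0],[0,0,0]]], "fingers": 0.75}}

```text
t: 23.7
position: [0.4306, -0.0075, 0.1023]
tcp_rot: [[0.999, -0.044, 0.001], [-0.044, -0.999, -0.0], [0.001, 0.0, -1.0]]
contact_force: [0.7, -0.6, -0.4]
gripper_width: 0.753
finger_force: 0.0
```

```bash
python3 - <<'E'
from h import *
for i in range(3): c=cap('wrist')
s=robot.read_state();p=s['position'];print(p,s['t'],s['gripper_width'])
ring(c,.038,roi=(200,50,350,220))
for a,x,y,b in blobs(c,(0,80,80),(18,255,255),60,roi=(245,100,300,160))[:3]:print('dot',int(a),float(x),float(y),b,onz(c,x,y,.03))
E
```

```text
[ 0.43324414 -0.0076577   0.10166037] 23.85 0.7515193380565236
ring (241, 94, 63, 66) 0.5000356435775757 -0.007579455152153969 0.02449273131787777
dot 2892 272.3 128.0 [245, 100, 55, 60] [ 0.49951012 -0.00786061  0.03      ]
```

>>> {"op": "play_rows", "data": {"plan": [[[-0.3,4.5,0],[0,0,0]],[[-0.3,4.5,0],[0,0,0]],[[-0.3,4.5,0],[0,0,0]],[[-0.3,4.5,0],[0,0,0]],[[-0.3,4.5,0],[0,0,0]],[[0,4.5,0],[0,0,0]],[[0,0.4,-2],[0,0,0]],[[0,0,-1],[0,0,0]],[[0,0,0],[0,0,0]],[[0,0,0],[0,0,0]]]}}

```text
t: 24.85
position: [0.418, 0.2658, 0.0712]
tcp_rot: [[0.999, -0.045, -0.0], [-0.045, -0.999, -0.0], [-0.0, 0.0, -1.0]]
contact_force: [0.2, -0.3, -0.2]
gripper_width: 0.747
finger_force: 0.0
```

```bash
python3 - <<'E'
from h import *
for i in range(3): c=cap('wrist')
s=robot.read_state();p=s['position'];print(p,s['t'],s['tcp_rot'][:,1])
u,v=map(int,proj(c,[.488,.266,.006]));print(u,v)
for a,x,y,b in blobs(c,(0,0,110),(179,80,255),200):print(int(a),float(x),float(y),b,onz(c,x,y,.006))
ring(c,.006,(0,0,110),(179,80,255),(u-60,v-60,u+60,v+60))
for a,x,y,b in blobs(c,(95,100,50),(130,255,255),20):print('blue',int(a),float(x),float(y),onz(c,x,y,.006))
E
```

```text
[0.41822804 0.26599986 0.07182274] 25.0 [-4.52869464e-02 -9.98973862e-01 -5.62098927e-04]
271 124
4296 146.5 47.9 [111, 9, 72, 79] [0.54372741 0.35150966 0.006     ]
3530 267.7 119.3 [235, 85, 67, 70] [0.49162076 0.26870404 0.006     ]
3032 143.7 169.7 [112, 139, 64, 62] [0.45771844 0.3693432  0.006     ]
1311 550.8 124.4 [534, 61, 26, 98] [0.47817332 0.05465473 0.006     ]
532 34.4 213.1 [0, 170, 73, 87] [0.42556004 0.46719144 0.006     ]
ring (235, 85, 67, 70) 0.49067017436027527 0.26877453923225403 0.025442322716116905
blue 128 146.3 49.1 [0.54298079 0.35178736 0.006     ]
blue 97 267.4 120.7 [0.49061769 0.26898557 0.006     ]
blue 82 143.5 170.9 [0.45676778 0.36967893 0.006     ]
```

>>> {"op": "play_rows", "data": {"plan": [[[2.55,0.3,-1.5],[0,0,0]],[[2.5,0,-1.5],[0,0,0]],[[2.5,0,-1.5],[0,0,0]],[[0,0,-1.5],[0,0,0]],[[0,0,-1.5],[0,0,0]],[[0,0,-1.3],[0,0,0]],[[0,0,-0.5],[0,0,0]],[[0,0,-0.3],[0,0,0]],[[0,0,0],[0,0,0]],[[0,0,0],[0,0,0]]]}}

```text
t: 26.0
position: [0.4934, 0.2696, -0.0243]
tcp_rot: [[0.999, -0.044, 0.001], [-0.044, -0.999, 0.0], [0.001, -0.0, -1.0]]
contact_force: [-0.2, 0.8, -0.6]
gripper_width: 0.749
finger_force: 0.0
```

>>> {"op": "play_rows", "data": {"plan": [[[0,0,0],[0,0,0]],[[0,0,0],[0,0,0]],[[0,0,0],[0,0,0]],[[0,0,0],[0,0,0]],[[0,0,0],[0,0,0]],[[0,0,0],[0,0,0]],[[0,0,0],[0,0,0]],[[0,0,0],[0,0,0]],[[0,0,0],[0,0,0]],[[0,0,0],[0,0,0]]], "fingers": 0}}

```text
t: 27.0
position: [0.4935, 0.2697, -0.0236]
tcp_rot: [[0.999, -0.044, 0.001], [-0.044, -0.999, 0.001], [0.001, -0.001, -1.0]]
contact_force: [-5.0, -1.7, 12.6]
gripper_width: 0.532
finger_force: 59.4
```

Held. Next: lift, carry to behind the pocket, and check it.

>>> {"op": "play_rows", "data": {"plan": [[[0,0,0.5],[0,0,0]],[[0,0,2.5],[0,0,0]],[[0,0,4.5],[0,0,0]],[[-1,-3,3.5],[0,0,0]],[[-1,-4.5,1.4],[0,0,0]],[[-1,-4.5,0],[0,0,0]],[[-1,-4.5,0],[0,0,0]],[[-1,-4.5,0],[0,0,0]],[[-1,-4.5,0],[0,0,0]],[[0,-2.2,0],[0,0,0]]]}}

```text
t: 28.0
position: [0.4321, -0.0101, 0.0995]
tcp_rot: [[0.999, -0.046, 0.0], [-0.046, -0.999, -0.0], [0.0, 0.0, -1.0]]
contact_force: [0.6, 0.6, 0.0]
gripper_width: 0.529
finger_force: 61.3
```

```bash
python3 - <<'E'
from h import *
for i in range(3): c=cap('wrist')
s=robot.read_state();p=s['position'];print(p,s['t'],s['gripper_width'])
ring(c,p[2]+.0305,(0,0,100),(179,80,255),(215,215,340,340))
for a,x,y,b in blobs(c,(95,100,40),(130,255,255),20,roi=(230,230,330,330)):print('blue',int(a),float(x),float(y),onz(c,x,y,p[2]+.0305)-p)
ring(c,.038,roi=(150,50,380,220))
E
```

```text
[ 0.433216   -0.00853074  0.09950674] 28.15 0.5300019522439405
ring (234, 230, 85, 84) 0.431422621011734 -0.010004624724388123 0.025615649297833443
blue 202 276.0 274.1 [-0.00273334 -0.00145222  0.0305    ]
ring (238, 94, 63, 67) 0.4998701810836792 -0.007588947657495737 0.024456510320305824
```

>>> {"op": "play_rows", "data": {"plan": [[[2.5,0.05,-1.5],[0,0,0]],[[2.5,0,-1.5],[0,0,0]],[[2,0,-1.5],[0,0,0]],[[0,0,-1],[0,0,0]],[[0,0,0],[0,0,0]],[[0,0,0],[0,0,0]],[[0,0,-0.6],[0,0,0]],[[0,0,-0.6],[0,0,0]],[[0,0,-0.6],[0,0,0]],[[0,0,-0.3],[0,0,0]]]}}

```text
t: 29.15
position: [0.5028, -0.0071, 0.0224]
tcp_rot: [[0.999, -0.044, -0.001], [-0.044, -0.999, 0.0], [-0.001, -0.0, -1.0]]
contact_force: [0.6, -0.6, 0.1]
gripper_width: 0.529
finger_force: 61.3
```

>>> {"op": "play_rows", "data": {"plan": [[[0,-0.05,-0.2],[0,0,0]],[[0,0,-0.2],[0,0,0]],[[0,0,-0.2],[0,0,0]],[[0,0,-0.1],[0,0,0]],[[0,0,-0.1],[0,0,0]],[[0,0,0],[0,0,0]],[[0,0,0],[0,0,0]],[[0,0,0],[0,0,0]],[[0,0,0],[0,0,0]],[[0,0,0],[0,0,0]]]}}

```text
t: 30.15
position: [0.5032, -0.0076, 0.0151]
tcp_rot: [[0.999, -0.044, 0.0], [-0.044, -0.999, 0.0], [0.0, -0.0, -1.0]]
contact_force: [-0.1, 1.0, -0.1]
gripper_width: 0.532
finger_force: 61.3
```

>>> {"op": "play_rows", "data": {"plan": [[[0,0,-0.1],[0,0,0]],[[0,0,-0.1],[0,0,0]],[[0,0,0],[0,0,0]],[[0,0,0],[0,0,0]],[[0,0,0],[0,0,0]],[[0,0,0],[0,0,0]],[[0,0,0],[0,0,0]],[[0,0,0],[0,0,0]],[[0,0,0],[0,0,0]],[[0,0,0],[0,0,0]]]}}

```text
t: 31.15
position: [0.5034, -0.0076, 0.0143]
tcp_rot: [[0.999, -0.044, 0.001], [-0.044, -0.999, -0.0], [0.001, 0.0, -1.0]]
contact_force: [-7.6, 0.1, 20.5]
gripper_width: 0.531
finger_force: 65.9
```

>>> {"op": "play_rows", "data": {"plan": [[[0,0,0.1],[0,0,0]],[[0,0,0],[0,0,0]],[[0,0,0],[0,0,0]],[[0,0,0],[0,0,0]],[[0,0,1],[0,0,0]],[[0,0,2],[0,0,0]],[[-1,0,3.5],[0,0,0]],[[-3,0,2],[0,0,0]],[[-3,0,0],[0,0,0]],[[0,0,0],[0,0,0]]], "fingers": 0.75}}

```text
t: 32.15
position: [0.431, -0.0075, 0.1001]
tcp_rot: [[0.999, -0.044, 0.0], [-0.044, -0.999, -0.0], [0.0, 0.0, -1.0]]
contact_force: [0.5, -0.5, -0.5]
gripper_width: 0.751
finger_force: 0.0
```

```bash
python3 - <<'E'
from h import *
for i in range(3): c=cap('wrist','w10.png')
s=robot.read_state();p=s['position'];print(p,s['t'],s['gripper_width'])
h=cv2.cvtColor(c['color'],cv2.COLOR_BGR2HSV)
for a,x,y,b in blobs(c,(95,100,40),(130,255,255),20):print('blue',int(a),float(x),float(y),b,onz(c,x,y,.044))
ring(c,.038,roi=(200,50,350,220))
print(h[128,225:325:4].tolist())
t=cap('top')
for n,lo,hi in (('blue',(100,120,60),(125,255,255)),('yel',(22,150,150),(32,255,255)),('red',(0,150,80),(6,255,255)),('red2',(174,150,80),(179,255,255))):
  print(n,[(int(a),float(x),float(y),b) for a,x,y,b in blobs(t,lo,hi,4,roi=(260,150,370,290))])
E
```

```text
[ 0.43379476 -0.00765061  0.09968717] 32.3 0.7523417646437135
blue 107 271.5 128.1 [266, 123, 12, 12] [ 0.50078654 -0.0075275   0.044     ]Traceback (most recent call last):
  File "<stdin>", line 6, in <module>
  File "h.py", line 35, in ring
    cn=max(cv2.findContours(m,cv2.RETR_EXTERNAL,cv2.CHAIN_APPROX_NONE)[0],key=len)
ValueError: max() iterable argument is empty
```

>>> {"op": "play_rows", "data": {"plan": [[[1.5,0,2],[0,0,0]],[[3,-0.2,2],[0,0,0]],[[3,-0.2,2],[0,0,0]],[[1.5,0,0],[0,0,0]],[[0,0,0],[0,0,0]],[[0,0,0],[0,0,0]],[[0,0,0],[0,0,0]],[[0,0,0],[0,0,0]],[[0,0,0],[0,0,0]],[[0,0,0],[0,0,0]]]}}

```text
t: 33.3
position: [0.523, -0.0116, 0.1592]
tcp_rot: [[0.999, -0.044, 0.0], [-0.044, -0.999, 0.0], [0.0, -0.0, -1.0]]
contact_force: [0.1, -0.8, -1.1]
gripper_width: 0.751
finger_force: 0.0
```

```bash
cat >> h.py <<'E'
def tri(rs):
    A=np.zeros((3,3));b=np.zeros(3)
    for o,d in rs:
        M=np.eye(3)-np.outer(d,d);A+=M;b+=M@o
    x=np.linalg.solve(A,b);return x,[float(np.linalg.norm((np.eye(3)-np.outer(d,d))@(x-o)))for o,d in rs]
E
python3 - <<'E'
from h import *
w=cap('wrist','w11.png');t=cap('top');d=cap('scene')
s=robot.read_state();print(s['position'],s['t'])
C=dict(blue=((100,120,40),(125,255,255)),yel=((22,150,110),(34,255,255)),red=((0,170,80),(5,255,255)),red2=((174,170,80),(179,255,255)))
for cn,c,roi in (('w',w,None),('t',t,(260,150,370,290)),('s',d,(200,190,300,285))):
  for n,(lo,hi) in C.items():
    print(cn,n,[(int(a),float(x),float(y),b) for a,x,y,b in blobs(c,lo,hi,4,roi=roi)][:4])
E
```

```text
[ 0.52311056 -0.0115931   0.15913585] 33.45
w blue [(609, 272.9, 119.5, [254, 112, 39, 16]), (35, 272.8, 216.7, [270, 214, 7, 7])]
w yel [(267, 344.2, 126.7, [336, 118, 17, 19])]
w red [(350, 380.6, 124.1, [370, 107, 20, 28]), (14, 379.2, 99.1, [378, 96, 4, 8])]
w red2 []
t blue [(45, 307.1, 208.6, [302, 207, 11, 5])]
t yel [(24, 332.6, 211.5, [330, 209, 6, 5])]
t red [(24, 341.3, 210.0, [339, 206, 5, 7])]
t red2 []
s blue [(38, 255.0, 220.6, [249, 219, 12, 4])]
s yel [(18, 230.1, 230.7, [228, 229, 5, 5])]
s red [(10, 222.5, 216.8, [221, 216, 4, 3])]
s red2 []
```

```bash
python3 - <<'E'
from h import *
w=cap('wrist');t=cap('top');d=cap('scene')
X={'grip':((272.9,119.5),(307.1,208.6),(255,220.6)),'ptr':((344.2,126.7),(332.6,211.5),(230.1,230.7)),'mark':((380.6,124.1),(341.3,210),(222.5,216.8))}
ya=-.044;ex=np.array([np.cos(ya),np.sin(ya),0]);ey=np.array([-ex[1],ex[0],0]);pk=np.array([.5,-.008,0])
for n,(a,b,c) in X.items():
  for lab,rs in (('ws',[ray(w,*a),ray(d,*c)]),('wts',[ray(w,*a),ray(t,*b),ray(d,*c)]),('ts',[ray(t,*b),ray(d,*c)])):
    x,e=tri(rs);q=x-pk;print(n,lab,x.round(4),'stand rel pocket',(q@ex).round(4),(q@ey).round(4),x[2].round(4),np.round(e,4))
E
```

```text
grip ws [ 0.5961 -0.0118  0.0906] stand rel pocket 0.0961 0.0004 0.0906 [0.0008 0.0008]
grip wts [ 0.5949 -0.013   0.0897] stand rel pocket 0.095 -0.0008 0.0897 [0.0012 0.0027 0.002 ]
grip ts [ 0.5939 -0.0131  0.0891] stand rel pocket 0.0941 -0.001 0.0891 [0.0023 0.0023]
ptr ws [ 0.5864 -0.0741  0.0579] stand rel pocket 0.0892 -0.0622 0.0579 [0.0002 0.0002]
ptr wts [ 0.5874 -0.0752  0.059 ] stand rel pocket 0.0903 -0.0632 0.059 [0.0015 0.0026 0.0013]
ptr ts [ 0.5883 -0.0757  0.0599] stand rel pocket 0.0912 -0.0637 0.0599 [0.0018 0.0018]
mark ws [ 0.5901 -0.0885  0.1089] stand rel pocket 0.0935 -0.0765 0.1089 [0.0003 0.0003]
mark wts [ 0.5885 -0.0898  0.1073] stand rel pocket 0.092 -0.0778 0.1073 [0.0014 0.0023 0.0015]
mark ts [ 0.5874 -0.09    0.1069] stand rel pocket 0.091 -0.0781 0.1069 [0.0017 0.0017]
```

>>> {"op": "play_rows", "data": {"plan": [[[2,0,0],[0,0,0]],[[3,-0.1,-1],[0,0,0]],[[2.7,0,-1.5],[0,0,0]],[[0,0,-1.5],[0,0,0]],[[0,0,-1.5],[0,0,0]],[[0,0,-1.5],[0,0,0]],[[0,0,-1.5],[0,0,0]],[[0,0,-1.3],[0,0,0]],[[0,0,-0.7],[0,0,0]],[[0,0,0],[0,0,0]]], "fingers": 0.58}}

```text
t: 34.6
position: [0.5997, -0.0126, 0.0531]
tcp_rot: [[0.999, -0.044, -0.001], [-0.044, -0.999, 0.0], [-0.001, -0.0, -1.0]]
contact_force: [-0.4, -0.7, 0.4]
gripper_width: 0.58
finger_force: 0.0
```

```bash
python3 - <<'E'
from h import *
w=cap('wrist','w12.png');w=cap('wrist','w12.png')
s=robot.read_state();p=s['position'];print(p,s['t'],s['contact_force'],s['gripper_width'])
for a,x,y,b in blobs(w,(100,120,40),(125,255,255),20)[:3]:print('blue',int(a),float(x),float(y),b,onz(w,x,y,.088)-p, onz(w,b[0],y,.088)[1],onz(w,b[0]+b[2],y,.088)[1])
E
```

```text
[ 0.60040295 -0.01259877  0.05452908] 34.7 [ 0.35469725 -0.50177957  0.05713139] 0.5791555559992778
blue 1397 275.7 280.4 [247, 268, 58, 25] [-4.41747794e-03  2.29477247e-05  3.34709243e-02] 0.0022371734634234093 -0.02769333887628364
blue 76 275.1 360.7 [270, 357, 11, 8] [-0.05674539  0.00270104  0.03347092] -0.006987629356901611 -0.013264065343666498
```

>>> {"op": "play_rows", "data": {"plan": [[[0,0,0],[0,0,0]],[[0,0,0],[0,0,0]],[[0,0,0],[0,0,0]],[[0,0,0],[0,0,0]],[[0,0,0],[0,0,0]],[[0,0,0],[0,0,0]],[[0,0,0],[0,0,0]],[[0,0,0],[0,0,0]],[[0,0,0],[0,0,0]],[[0,0,0],[0,0,0]]], "fingers": 0}}

```text
t: 35.7
position: [0.6005, -0.0125, 0.055]
tcp_rot: [[0.999, -0.044, 0.001], [-0.044, -0.999, 0.0], [0.001, -0.0, -1.0]]
contact_force: [-2.6, -0.0, 6.6]
gripper_width: 0.326
finger_force: 58.9
```

```bash
python3 - <<'E'
import numpy as np
g=lambda t:np.array([-.078*np.cos(t)+.032*np.sin(t),.078*np.sin(t)+.032*np.cos(t)])
for t in (.1,.2,.3,.4,.5,.55,.6,.65,.7): print(t,(100*(g(t)-g(0))).round(2))
E
```

```text
0.1 [0.36 0.76]
0.2 [0.79 1.49]
0.3 [1.29 2.16]
0.4 [1.86 2.78]
0.5 [2.49 3.35]
0.55 [2.82 3.61]
0.6 [3.17 3.85]
0.65 [3.53 4.07]
0.7 [3.9  4.27]
```

>>> {"op": "play_rows", "data": {"plan": [[[0.18,-0.01,0.38],[0,0,0]],[[0.18,-0.01,0.38],[0,0,0]],[[0.21,-0.01,0.37],[0,0,0]],[[0.22,-0.01,0.36],[0,0,0]],[[0.25,-0.01,0.34],[0,0,0]],[[0.25,-0.01,0.33],[0,0,0]],[[0.28,-0.01,0.31],[0,0,0]],[[0.29,-0.01,0.31],[0,0,0]],[[0,0,0],[0,0,0]],[[0,0,0],[0,0,0]]]}}

```text
t: 36.7
position: [0.6187, -0.0133, 0.0814]
tcp_rot: [[0.999, -0.044, -0.001], [-0.044, -0.999, 0.0], [-0.001, -0.0, -1.0]]
contact_force: [5.3, 2.2, -18.1]
gripper_width: 0.326
finger_force: 60.5
```

```bash
cat > m.py <<'E'
from h import *
for i in range(2): w=cap('wrist','w13.png')
t=cap('top');d=cap('scene')
s=robot.read_state();print(s['position'],s['t'],s['contact_force'],s['gripper_width'])
C=dict(yel=((22,150,100),(34,255,255)),red=((0,170,80),(5,255,255)),blue=((100,120,40),(125,255,255)))
ya=-.044;ex=np.array([np.cos(ya),np.sin(ya),0]);ey=np.array([-ex[1],ex[0],0]);pk=np.array([.5,-.008,0])
Z={}
for n,(lo,hi) in C.items():
  r=[]
  for cn,c,roi in (('w',w,None),('t',t,(260,150,370,290)),('s',d,(200,190,300,285))):
    l=blobs(c,lo,hi,4,roi=roi)
    if l: a,x,y,b=l[0];print(cn,n,int(a),float(x),float(y),b);r.append((cn,ray(c,x,y)))
  for sel in ('ws','ts','wts'):
    q=[k for c,k in r if c in sel]
    if len(q)==len(sel):
      x,e=tri(q);v=x-pk;hx=.175-v@ex;hz=x[2]-.057;print(n,sel,x.round(4),'rel hinge',hx.round(4),(v@ey).round(4),hz.round(4),'ang',np.arctan2(hz,hx).round(3),'r',np.hypot(hx,hz).round(4),np.round(e,4))
E
python3 m.py
```

```text
[ 0.61868843 -0.0133273   0.08133709] 36.9 [  5.21605489   2.17353602 -17.64804493] 0.3235471602902601
w yel 526 375.1 283.6 [363, 271, 23, 26]
t yel 39 334.0 209.1 [331, 206, 7, 7]
s yel 27 229.0 223.0 [227, 220, 5, 7]
yel ws [ 0.5931 -0.0742  0.0891] rel hinge 0.079 -0.0621 0.0321 ang 0.386 r 0.0853 [0.0004 0.0004]
yel ts [ 0.5915 -0.076   0.0883] rel hinge 0.0806 -0.0639 0.0313 ang 0.37 r 0.0865 [0.0015 0.0015]
yel wts [ 0.5915 -0.0756  0.0874] rel hinge 0.0806 -0.0635 0.0304 ang 0.361 r 0.0862 [0.0011 0.002  0.0012]
w red 443 413.2 302.6 [397, 289, 27, 28]
s red 13 222.4 217.2 [221, 216, 4, 4]
red ws [ 0.5939 -0.0884  0.1103] rel hinge 0.0776 -0.0761 0.0533 ang 0.602 r 0.0942 [0.0004 0.0004]
w blue 1365 275.9 282.5 [248, 270, 57, 26]
s blue 7 255.4 217.3 [253, 217, 6, 2]
blue ws [ 0.6146 -0.0124  0.117 ] rel hinge 0.0603 0.0007 0.06 ang 0.783 r 0.0851 [0.0011 0.0011]
```

>>> {"op": "play_rows", "data": {"plan": [[[0.15,-0.01,0.17],[0,0,0]],[[0.18,-0.01,0.18],[0,0,0]],[[0.18,-0.01,0.17],[0,0,0]],[[0.19,-0.01,0.16],[0,0,0]],[[0.2,-0.01,0.15],[0,0,0]],[[0.2,-0.01,0.15],[0,0,0]],[[0,0,0],[0,0,0]],[[0,0,0],[0,0,0]],[[0,0,0],[0,0,0]],[[0,0,0],[0,0,0]]]}}

```text
t: 37.9
position: [0.6296, -0.0139, 0.0915]
tcp_rot: [[0.999, -0.044, -0.0], [-0.044, -0.999, 0.0], [-0.0, -0.0, -1.0]]
contact_force: [1.1, 4.7, -18.6]
gripper_width: 0.322
finger_force: 60.5
```

```bash
python3 m.py
```

```text
[ 0.62962901 -0.01388512  0.09153524] 38.1 [  1.2256763    4.89077392 -18.82186416] 0.3234744171964541
w yel 428 374.3 290.6 [364, 280, 22, 27]
t yel 21 334.9 204.5 [332, 203, 6, 4]
s yel 29 228.8 220.6 [227, 218, 5, 7]
yel ws [ 0.6013 -0.0737  0.1033] rel hinge 0.0709 -0.0611 0.0463 ang 0.578 r 0.0847 [0.0009 0.0009]
yel ts [ 0.6006 -0.0761  0.1039] rel hinge 0.0715 -0.0636 0.0469 ang 0.581 r 0.0856 [0.0018 0.0018]
yel wts [ 0.6005 -0.0753  0.1025] rel hinge 0.0717 -0.0628 0.0455 ang 0.565 r 0.0849 [0.0021 0.0028 0.0013]
w red 157 404.4 279.3 [399, 272, 12, 16]
s red 12 222.2 217.1 [221, 216, 4, 4]
red ws [ 0.6189 -0.0849  0.1264] rel hinge 0.0528 -0.0716 0.0694 ang 0.92 r 0.0872 [0.0056 0.0056]
w blue 1318 276.0 283.5 [249, 271, 56, 25]
s blue 7 253.3 217.4 [252, 217, 4, 2]
blue ws [ 0.6221 -0.0154  0.1235] rel hinge 0.0527 -0.002 0.0665 ang 0.901 r 0.0848 [0.0015 0.0015]
```

```bash
python3 - <<'E'
from h import *
w=cap('wrist','w14.png');d=cap('scene');p=robot.read_state()['position']
ya=-.044;ex=np.array([np.cos(ya),np.sin(ya),0]);ey=np.array([-ex[1],ex[0],0]);pk=np.array([.5,-.008,0])
rs=[('s',ray(d,222.4,216.9))]
for f,pp in (('w8',(.5037,-.0081,.0295)),('w10',(.4338,-.0077,.0997)),('w11',(.5231,-.0116,.1591)),('w14',p)):
  im=cv2.imread(f'pics/{f}.png');h=cv2.cvtColor(im,cv2.COLOR_BGR2HSV);m=cv2.inRange(h,(0,150,40),(6,255,255))|cv2.inRange(h,(172,150,40),(179,255,255))
  m[:,:330]=0
  pts=cv2.findNonZero(m)
  if pts is None: print(f,None);continue
  n,l,s,ce=cv2.connectedComponentsWithStats(m);print(f,[x.tolist() for x in s[1:] if x[4]>8])
  big=np.zeros_like(m)
  for i in range(1,n):
    if s[i,4]>8: big|=((l==i)*255).astype(np.uint8)
  hull=cv2.convexHull(cv2.findNonZero(big));M=cv2.moments(hull);u,v=M['m10']/M['m00'],M['m01']/M['m00']
  o,dd=ray(w,u,v);o=o+np.array(pp)-p
  print('  hull',round(u,1),round(v,1),hull[:,0].tolist() if f!='w10' else '')
  rs.append((f,(o,dd)))
for i in range(1,len(rs)):
  x,e=tri([rs[0][1],rs[i][1]]);v=x-pk;hx=.175-v@ex;hz=x[2]-.057;print(rs[i][0],hx.round(4),(v@ey).round(4),hz.round(4),'ang',np.arctan2(hz,hx).round(3),np.round(e,4))
E
```

```text
w8 [[528, 3, 32, 38, 680], [512, 37, 48, 65, 2147]]
  hull 539.0 57.1 [[559, 99], [558, 100], [555, 101], [526, 101], [517, 100], [515, 94], [514, 90], [512, 76], [512, 73], [528, 18], [543, 3], [559, 3]]
w10 None
w11 [[378, 96, 4, 8, 19], [369, 104, 21, 31, 374]]
  hull 380.0 118.4 [[389, 128], [388, 131], [385, 134], [371, 134], [370, 133], [369, 127], [370, 123], [378, 99], [379, 97], [380, 96], [381, 96], [387, 104], [388, 111], [389, 121]]
w14 [[399, 272, 12, 17, 176], [398, 296, 15, 19, 177]]
  hull 405.1 292.1 [[412, 314], [411, 314], [404, 309], [400, 306], [398, 304], [398, 303], [399, 273], [400, 272], [408, 272], [409, 273], [410, 279], [412, 301]]
w8 0.0791 -0.0746 0.0514 ang 0.576 [0.0024 0.0024]
w11 0.0778 -0.0757 0.0543 ang 0.609 [0.0006 0.0006]
w14 0.0623 -0.0733 0.0641 ang 0.8 [0.0033 0.0033]
```

```bash
python3 - <<'E'
from h import *
w=cap('wrist');d=cap('scene');p=robot.read_state()['position']
ya=-.044;ex=np.array([np.cos(ya),np.sin(ya),0]);ey=np.array([-ex[1],ex[0],0]);pk=np.array([.5,-.008,0])
V1=np.array([[0.01037967,-0.99994354,-0.00227712,-0.27239947],[0.95079549,0.01057463,-0.30963867,-0.39951638],[0.30964527,0.00104887,0.95085157,-0.52444249],[0,0,0,1]])
c1=dict(w,view=V1)
def cen(f,cols,roi):
  im=cv2.imread(f'pics/{f}.png');h=cv2.cvtColor(im,cv2.COLOR_BGR2HSV);m=0
  for lo,hi in cols:m=m|cv2.inRange(h,lo,hi)
  k=np.zeros_like(m);k[roi[1]:roi[3],roi[0]:roi[2]]=255;m&=k
  q=cv2.findNonZero(m)
  if q is None:return None
  H=cv2.convexHull(q);M=cv2.moments(H);print(f,cv2.boundingRect(H),len(q));return M['m10']/M['m00'],M['m01']/M['m00']
R=[((0,170,60),(5,255,255)),((174,170,60),(179,255,255))];Y=[((22,150,90),(34,255,255))]
for nm,col,sc in (('red',R,(222.4,216.9)),('yel',Y,(230.1,230.7))):
  rs=[('s',ray(d,*sc))]
  for f,pp,roi in (('w1',None,(0,0,120,110)),('w9',(.4332,-.1364,.1007),(0,0,240,200)),('w8',(.5037,-.0081,.0295),(380,0,560,130)),('w11',(.5231,-.0116,.1591),(330,80,400,150))):
    c=cen(f,col,roi)
    if c is None: print(f,None);continue
    if pp is None: o,dd=ray(c1,*c)
    else: o,dd=ray(w,*c);o=o+np.array(pp)-p
    rs.append((f,(o,dd)))
  for sel in (('w1','w8'),('w1','w11'),('w9','w11'),('w9','w8'),('w1','w9','w8','w11'),('s','w1','w9','w8','w11')):
    q=[r for n,r in rs if n in sel]
    if len(q)<2: continue
    x,e=tri(q);v=x-pk;hx=.175-v@ex;hz=x[2]-.055;print(nm,sel,hx.round(4),(v@ey).round(4),hz.round(4),'ang',np.arctan2(hz,hx).round(3),'r',np.hypot(hx,hz).round(4),np.round(e,4))
E
```

```text
w1 (49, 27, 24, 34) 373
w9 None
w8 (512, 3, 48, 98) 2759
w11 (370, 96, 20, 39) 365
red ('w1', 'w8') 0.0771 -0.078 0.0456 ang 0.533 r 0.0896 [0.0001 0.0001]
red ('w1', 'w11') 0.0777 -0.0785 0.0465 ang 0.539 r 0.0905 [0.0003 0.0003]
red ('w1', 'w9', 'w8', 'w11') 0.0774 -0.0783 0.0458 ang 0.534 r 0.09 [0.0001 0.0006 0.0007]
red ('s', 'w1', 'w9', 'w8', 'w11') 0.0786 -0.0772 0.0504 ang 0.57 r 0.0934 [0.0042 0.0034 0.0027 0.0008]
w1 (70, 56, 17, 17) 212
w9 (152, 0, 25, 4) 98
w8 (397, 76, 39, 39) 1167
w11 (336, 118, 17, 19) 267
yel ('w1', 'w8') 0.0857 -0.0626 0.0024 ang 0.028 r 0.0857 [0.0001 0.0001]
yel ('w1', 'w11') 0.0859 -0.0624 0.0021 ang 0.025 r 0.0859 [0.0001 0.0001]
yel ('w9', 'w11') 0.0888 -0.0622 -0.0046 ang -0.052 r 0.0889 [0.003 0.003]
yel ('w9', 'w8') 0.0888 -0.0628 -0.0011 ang -0.012 r 0.0889 [0.0036 0.0036]
yel ('w1', 'w9', 'w8', 'w11') 0.0874 -0.0624 -0.0 ang -0.0 r 0.0874 [0.0021 0.0051 0.0022 0.0014]
yel ('s', 'w1', 'w9', 'w8', 'w11') 0.0875 -0.0624 0.0006 ang 0.007 r 0.0875 [0.0006 0.002  0.0052 0.0022 0.0015]
```

>>> {"op": "play_rows", "data": {"plan": [[[-0.05,0,-0.05],[0,0,0]],[[-0.07,0,-0.05],[0,0,0]],[[-0.07,0,-0.05],[0,0,0]],[[-0.07,0,-0.05],[0,0,0]],[[-0.07,0.01,-0.05],[0,0,0]],[[0,0,0],[0,0,0]],[[0,0,0],[0,0,0]],[[0,0,0],[0,0,0]],[[0,0,0],[0,0,0]],[[0,0,0],[0,0,0]]]}}

```text
t: 39.3
position: [0.6269, -0.0138, 0.0894]
tcp_rot: [[0.999, -0.044, 0.001], [-0.044, -0.999, 0.0], [0.001, -0.0, -1.0]]
contact_force: [5.3, 5.7, -18.0]
gripper_width: 0.324
finger_force: 60.5
```

```bash
python3 m.py | grep -v blue; python3 - <<'E'
from h import *
w=cap('wrist');p=robot.read_state()['position'];h=cv2.cvtColor(w['color'],cv2.COLOR_BGR2HSV)
# side-plane (along stand y) lines from rows: x-z intersections for w11, w8 and now
def line(row,pp):
  o,d=ray(w,w['cx'],row);return (o+np.array(pp)-p)[[0,2]],d[[0,2]]
def X(a,b):
  s=np.linalg.solve(np.c_[a[1],-b[1]],b[0]-a[0]);return a[0]+a[1]*s[0]
m=cv2.inRange(h,(0,150,40),(6,255,255));m[:,:330]=0
n,l,s,ce=cv2.connectedComponentsWithStats(m);print([k.tolist() for k in s[1:] if k[4]>10])
r=[k for k in s[1:] if k[4]>10];row=(min(k[1] for k in r)+max(k[1]+k[3] for k in r))/2;print('row',row)
hx0=.5+.175*np.cos(.044)+.044*.07*-1
for nm,rw,pp in (('w11',115.5,(.5231,-.0116,.1591)),('w8',52,(.5037,-.0081,.0295))):
  q=X(line(rw,pp),line(row,p));hx=hx0-q[0];print(nm,q,hx,q[1]-.055,np.arctan2(q[1]-.055,hx))
E
```

```text
[ 0.62684565 -0.01375759  0.0893459 ] 39.5 [  4.30570725   5.11811672 -19.18115208] 0.31766781342307626
w yel 465 374.4 289.1 [363, 278, 23, 26]
t yel 26 334.7 205.8 [332, 204, 6, 5]
s yel 28 228.9 221.5 [227, 219, 5, 6]
yel ws [ 0.5981 -0.074   0.0982] rel hinge 0.0741 -0.0617 0.0412 ang 0.508 r 0.0848 [0.0004 0.0004]
yel ts [ 0.5981 -0.0762  0.0989] rel hinge 0.074 -0.0638 0.0419 ang 0.516 r 0.0851 [0.0019 0.0019]
yel wts [ 0.5979 -0.0755  0.098 ] rel hinge 0.0743 -0.0631 0.041 ang 0.504 r 0.0848 [0.0016 0.0027 0.0012]
w red 215 408.2 303.5 [397, 294, 19, 21]
s red 11 222.4 216.9 [221, 216, 4, 3]
red ws [ 0.5988 -0.088   0.115 ] rel hinge 0.0728 -0.0756 0.058 ang 0.673 r 0.0931 [0.0007 0.0007]
[[401, 270, 12, 17, 182], [395, 294, 21, 22, 243]]
row 293.0
w11 [0.59900232 0.09933357] 0.07274830379130137 0.04433357316303054 0.5473101972966375
w8 [0.5992414  0.09968947] 0.07250923037265122 0.04468947424189649 0.5523390049456043
```

>>> {"op": "play_rows", "data": {"plan": [[[0.07,0,0.05],[0,0,0]],[[0.06,0,0.05],[0,0,0]],[[0,0,0],[0,0,0]],[[0,0,0],[0,0,0]],[[0,0,0],[0,0,0]],[[0,0,0],[0,0,0]],[[0,0,0],[0,0,0]],[[0,0,0],[0,0,0]],[[0,0,0],[0,0,0]],[[0,0,0],[0,0,0]]]}}

```text
t: 40.55
position: [0.6279, -0.0138, 0.0902]
tcp_rot: [[0.999, -0.044, 0.001], [-0.044, -0.999, 0.0], [0.001, -0.0, -1.0]]
contact_force: [2.7, 4.8, -17.7]
gripper_width: 0.322
finger_force: 60.4
```

```bash
python3 m.py | grep -E "yel|^\["; python3 -c "
from bench import robot
print(robot.close_job())"
```

```text
[ 0.62793875 -0.01379593  0.09025667] 40.75 [  3.96406577   4.64059951 -18.72517763] 0.32047728780113094
w yel 439 374.5 289.6 [364, 279, 22, 25]
t yel 21 334.6 205.4 [332, 204, 6, 4]
s yel 29 228.9 221.2 [227, 218, 5, 7]
yel ws [ 0.5995 -0.0739  0.1003] rel hinge 0.0727 -0.0614 0.0433 ang 0.537 r 0.0846 [0.0005 0.0005]
yel ts [ 0.5988 -0.0759  0.1005] rel hinge 0.0733 -0.0635 0.0435 ang 0.536 r 0.0852 [0.0017 0.0017]
yel wts [ 0.5987 -0.0753  0.0995] rel hinge 0.0734 -0.0629 0.0425 ang 0.525 r 0.0848 [0.0015 0.0025 0.0012]
the job is handed in; nothing more can be done
None
```

I handed the job in at about 41 s: the magnet, spacer and cap are stacked and let go in the pocket, and the gripper is holding the flap at about 0.53 rad, my best estimate of the mark's angle (estimates ran 0.51–0.60 rad, and 7 mm allows about ±0.08); no verdict came back.

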